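Take the spinner cap off a desk fan

ROBOT

A 7-joint arm with a two-finger parallel gripper is mounted at the origin on the work surface. World frame = base frame: x ahead of the robot, y to its left, z up, the work surface at z = 0. Lengths are in m, angles in degrees, forces in N, time in s.
With the tool pointing down it reaches from about 0.4 to 0.875 m from the base axis. Payload 19.3 kg.
Tool frame: the origin (TCP) lies at the very end of the fingers, on their centre line; the grasp point (between the pads) lies 19 mm behind it (grip_depth is the distance from the TCP to the grasp point, in m); z points along the fingers, y is the line along which they close (so a half turn about z gives the same grasp; the last joint's range is limited). The gripper opens to 85 mm and grips with 20 to 120 N. Pads are 22 mm wide; open, the fingers measure 114 mm over their backs; the gripper's body (76 mm by 85 mm) begins 54 mm behind the grasp point. The pads swing forward as they close: fully open they stand 13 mm farther back than shut.
Start: joints at [-72.491, 29.874, -2.08, 91.645, 1.215, 58.505, -6.463], TCP at [0.229, 0.581, 0.231] pointing down, gripper open.
Joint ranges: [-166.77, 166.77], [-17.47, 122.26], [-85.68, 81.53], [9.62, 139.38], [-72.42, 252.41], [9.2, 110.78], [-144.41, 144.41]. Speed limits (degrees/s): [108.29, 108.29, 136.94, 136.94, 172.46, 172.46, 172.46].

INTERFACE

Orientations are given as a 3x3 rotation matrix whose columns are the frame's x, y, z axes.
In Python, from bench import sense, get_image, camera_model, finish_job, grip_depth gives the robot as it stands.
- The arm moves only by the tool carry_out, never from a script. Its argument "deltas" is a list of rows, each a list of 3 entries, a list of its own where there are three numbers: the shift along the tool's x, y, z in m, then the turn about the tool's z in degrees, then the opening in per cent of the stroke, from 0 (shut) to 100 (fully open). In form: [[[tx, ty, tz], yaw, gripper], ...]. A call has exactly 10 rows; each row shifts and turns the commanded pose from where the row before left it, along the tool's axes as they then stand; what a row does not reach is not made up. A row lasts 1/10 s, in which the tool goes at most 50 mm and 8.59 degrees, less where a joint would pass 70% of its speed; a pose out of reach is approached as far as the arm can. A call is refused whole if a number of a shift passes 0.05 or a number of a turn 8.59, either way. A call with a gripper value outside its range is refused whole. The fingers move at their own pace and stop on an object; "squeeze" is the grip in N (left out, the last holds). Time passes only in rows, so rows that do not move let the fingers close, or fill a call up. It gives the time, the measured TCP pose, the force, the opening and the grip force at its end, in the units of the state.
- sense(): the state, without advancing time (a new reading comes with each control period).
- get_image(name): name is "scene" or "top"; returns (picture, depth): 384x512x3 uint8, red, green, blue; 384x512 float32, m along the optical axis (not along the pixel's ray), 0 where there is no reading.
- camera_model(name): a dict with "intrinsics" (3x3 intrinsics, pixels), "dist_coeffs" ([k1, k2, p1, p2, k3] as OpenCV has them; the pictures are not rectified), "xyz" and "rotation" of the camera in the world. Camera axes: x right, y down, z forward; pixel columns grow to the right and rows downward; lengths in m; the calibration is good to about 2 mm. A picture is of the moment at which its call begins. camera_model takes no time and is no camera call.
- finish_job(): hands the job in; it is judged then, once.
The state is a dict: "time": time; "joint_pos": joint angles; "joint_velocities": joint speeds; "joint_efforts": joint torques, N m; "tool_pos": TCP position; "tool_rot": TCP orientation; "contact_force": force on the tool from outside, world axes, zero at the start; "torque": the same for the moment, N m; "width": opening from 0.0 (shut) to 1.0 (fully open); "grasp_force": force on a finger pad.
Only numpy, scipy, OpenCV 4.12 (cv2) and the standard library are available. Lean on these libraries where they do the work, as an engineer would, in place of code of your own. Each camera call takes 0.05 s, during which the arm holds its last target. There are 200 camera calls.

TASK

The desk fan lies on its back with its front guard off, ready for cleaning: unscrew the round spinner cap from the middle of the blades. Nobody remembers whether its thread is ordinary or left-handed, so find out by trying which way it comes loose, unscrew it that way and lift it off. Finish still holding the cap in the gripper, level and about 10 cm above the hub it came from, and leave the mug, remote control and spectacle case alone.

Things in the scene. Friction and masses are not known exactly. Their poses are not given: they have to be found in the camera images.
- cap: The fan's spinner cap: plain grey plastic, round, 42 mm tall, about 45 g. Its underside starts resting on the hub. Origin: centre of its underside, z up. Screwed on by a short steep quick-release thread; which way it loosens (anticlockwise or clockwise from above, about half the cases each) shows nowhere outside. Let go, it stays where it was turned to.
- fan: White desk fan on its back, fixed to the table. Origin: on the table under the hub axis. Grey hub 68 mm across, top 100 mm above the table; five blades below the hub's top, out to 107 mm; guard ring of 125 mm radius, top at 92 mm. The stem runs along the fan's +y to the foot, a 150 x 50 mm slab 150 mm tall, 195 to 245 mm from the hub axis. Neither fan nor hub turns.
- hub (a point): Centre of the hub's flat top, 100 mm above the table, on the axis of the cap; axes as the fan's. The threaded shaft end stands 19 mm above it, inside the cap.
- mug: Bystander: white mug, 82 mm across, 95 mm tall. Origin: centre of its underside.
- remote: Bystander: black remote control, 150 x 44 x 18 mm. Origin: centre of its underside.
- case: Bystander: black spectacle case, 160 x 62 x 34 mm. Origin: centre of its underside.
- cap_grip (a point): On the cap's axis, 32 mm above its underside, at mid-height of its solid ribbed grip (22 to 42 mm up), which is 48 mm across. Wrong way, the cap turns only about 8 degrees, then stops dead. Right way, it turns easily, rises about 3 mm, stops dead at 68 degrees, and lifts straight off between 47 and 68 (aim for 58). Before 47 it has only about 3 mm of upward play.
There are look-alikes about, which are no part of the job. Of the things like the cap, leave any that is pink or yellow; of the rest the smaller one is meant.

How it is judged (in metres and radians):
On the way:
1. the cap is turned loose (over 40 degrees) while still on its thread (angle between the x axis of cap and the x axis of fan, either way round above 0.7 rad and z of cap in the frame of hub below 0.015 m and horizontal distance between cap and hub below 0.01 m), for 0.05 s.
At the end, for the whole second after the job is handed in: The cap is held still by the fingers (over 2 N), level within 0.3 rad, its underside 60 to 150 mm above the hub's top and within 40 mm sideways of the hub axis, touching nothing of the fan (z of cap in the frame of hub between 0.06 and 0.15 m and horizontal distance between cap and hub below 0.04 m and angle between cap's own z axis and vertical below 0.3 rad and contact force between cap and the fingers above 2 N and contact force between cap and fan below 0.1 N and linear speed of cap below 0.03 m/s); the arm keeps its last pose, push and grip.
It fails at once if the mug is moved more than 30 mm (distance of mug from where it was at the start of the episode above 0.03 m).
It fails at once if the remote control is moved more than 30 mm (distance of remote from where it was at the start of the episode above 0.03 m).
It fails at once if the spectacle case is moved more than 30 mm (distance of case from where it was at the start of the episode above 0.03 m).
It also fails if it takes over 48 s, if anything falls off the work surface, if the arm or the gripper's body presses on something with over 40 N, if the wrist force passes 120 N, or if a joint passes its speed limit or range.

## Working session

There is one attempt and no reset: what is moved stays moved. The work goes in short steps, Python scripts to look and compute and a tool call to move; the robot and the scene stay as the last step left them, time stands still between calls to the robot, and variables do not carry over. Pictures are saved under pics/ and viewed, at most 10 in all, crops included, and the job is handed in when it is done.

Besides the shell and the picture viewer there is one more tool, called as name([rows], argument=value, ...), one row to a line, values as JSON. carry_out: Moves the arm, as the interface text tells. Its arguments: {"type":"object","properties":{"deltas":{"type":"array","items":{"type":"array"}},"squeeze":{"type":"number"}},"required":["deltas"]}

```bash
mkdir -p pics
cat > h.py <<'E'
import numpy as np, cv2
from bench import sense, get_image, camera_model, finish_job, grip_depth
def world(cam, depth):
    m=camera_model(cam); K=np.array(m["intrinsics"]); d=np.array(m["dist_coeffs"])
    h,w=depth.shape
    u,v=np.meshgrid(np.arange(w),np.arange(h))
    p=cv2.undistortPoints(np.stack([u,v],-1).reshape(-1,1,2).astype(np.float64),K,d).reshape(h,w,2)
    c=np.dstack([p*depth[...,None],depth])
    return c@np.array(m["rotation"]).T+np.array(m["xyz"])
E
python3 - <<'E'
from h import *
for n in("top","scene"):
    im,d=get_image(n); cv2.imwrite(f"pics/{n}0.png",im[...,::-1]); np.savez(f"{n}0.npz",im=im,d=d,w=world(n,d))
    m=camera_model(n); print(n,m["xyz"],np.round(m["rotation"],3).tolist())
s=sense(); print(s["time"],s["tool_pos"],np.round(s["tool_rot"],3),s["width"],grip_depth)
E
```

```text
top [0.37411792 0.04161258 1.09281175] [[-0.088, -0.975, 0.205], [-0.996, 0.085, -0.022], [0.004, -0.207, -0.978]]
scene [ 1.23383377 -0.29795054  1.3052898 ] [[0.422, 0.778, -0.466], [0.907, -0.354, 0.229], [0.013, -0.519, -0.855]]
0.1 [0.22932331 0.58111289 0.23079592] [[-0.93   0.367 -0.   ]
 [ 0.367  0.93  -0.001]
 [-0.    -0.001 -1.   ]] 0.9994525833678476 0.0187
```

View pics/top0.png

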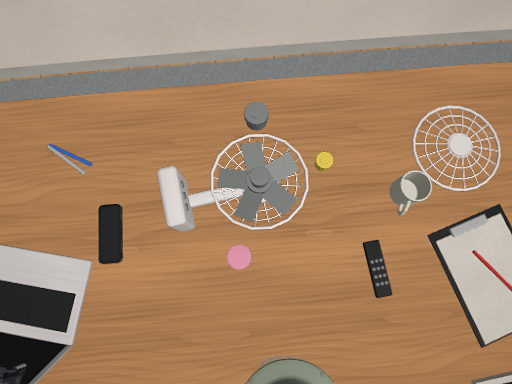

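View pics/scene0.png

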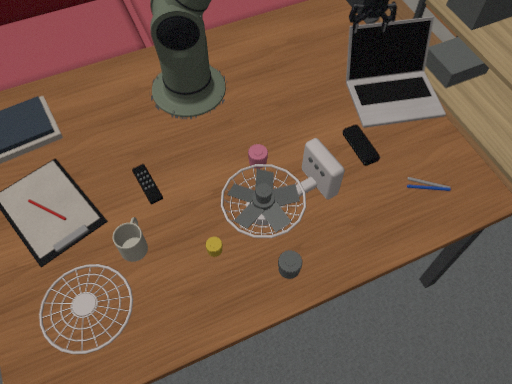

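The top view shows the fan centred near (260,180) with the grey cap on its hub, and the foot at (176,198). The look-alikes are off the fan: grey (256,115), pink (238,257) and yellow (324,160). Next I measure the cap, foot and grey look-alike.

Run:
```python
from h import *
def circ(p):
    (c,r)=cv2.minEnclosingCircle(p.astype(np.float32)); return np.round(c,4),round(r,4)
for n,boxes in (("top",dict(cap=(235,155,285,205),foot=(155,160,205,235),grey=(235,95,275,135))),("scene",dict(cap=(245,170,285,215),foot=(295,135,350,200),grey=(270,245,305,280)))):
    z=np.load(n+"0.npz"); w=z["w"]; d=z["d"]
    for k,(a,b,c,e) in boxes.items():
        W=w[b:e,a:c].reshape(-1,3); W=W[d[b:e,a:c].ravel()>0]
        zmax=np.percentile(W[W[:,2]<.2][:,2],99.5)
        T=W[abs(W[:,2]-zmax)<.008]
        if k=="cap": T=W[(W[:,2]>.132)&(W[:,2]<.16)]
        print(n,k,"zmax",round(zmax,4),len(T),T.mean(0).round(4),np.median(T,0).round(4),"circ",circ(T[:,:2]), "rect",cv2.minAreaRect(T[:,:2].astype(np.float32)))
    # guard ring
    a,b,c,e=(205,128,315,235) if n=="top" else (215,160,310,240)
    W=w[b:e,a:c].reshape(-1,3); T=W[(W[:,2]>.075)&(W[:,2]<.1)]; im=z["im"][b:e,a:c].reshape(-1,3)[(W[:,2]>.075)&(W[:,2]<.1)]
    T=T[im.min(1)>170]
    if len(T)>20:
        A=np.c_[2*T[:,:2],np.ones(len(T))]; 
        for _ in range(4):
            s=np.linalg.lstsq(A,(T[:,:2]**2).sum(1),rcond=None)[0]; r=np.sqrt(s[2]+s[0]**2+s[1]**2)
            res=abs(np.hypot(*(T[:,:2]-s[:2]).T)-r); k=res<max(.006,np.median(res)*1.5); A=A[k];T=T[k]
        print(n,"ring",s[:2].round(4),r.round(4),len(T))
```

```text
top cap zmax 0.1456 305 [0.5934 0.0258 0.1422] [0.5932 0.0259 0.1422] circ (array([0.5946, 0.0258]), 0.0247) rect ((0.5944724678993225, 0.026346612721681595), (0.04698263108730316, 0.04727073386311531), 83.918701171875)
top foot zmax 0.1533 1024 [0.5623 0.2433 0.1494] [0.5621 0.2431 0.1494] circ (array([0.5636, 0.246 ]), 0.0731) rect ((0.5637022852897644, 0.24343495070934296), (0.14490067958831787, 0.045868150889873505), 7.985899448394775)
top grey zmax 0.0924 21 [0.7185 0.0172 0.092 ] [0.718  0.0172 0.0912] circ (array([0.7183, 0.0172]), 0.0266) rect ((0.7180891036987305, 0.017251605167984962), (0.05295727029442787, 0.0025671375915408134), 84.56592559814453)
top ring [0.5936 0.0252] 0.1231 735
scene cap zmax 0.1471 216 [0.5954 0.0245 0.142 ] [0.5959 0.0246 0.1423] circ (array([0.5929, 0.0269]), 0.0265) rect ((0.5944439172744751, 0.0250515416264534), (0.04618585482239723, 0.04863249883055687), 89.14109802246094)
scene foot zmax 0.1545 485 [0.5652 0.2428 0.1502] [0.5665 0.2424 0.1502] circ (array([0.5626, 0.2425]), 0.0723) rect ((0.5625559687614441, 0.24251402914524078), (0.14409814774990082, 0.0458175353705883), 7.97954797744751)
scene grey zmax 0.0652 327 [0.7936 0.0176 0.0607] [0.7934 0.0175 0.0605] circ (array([0.793, 0.017]), 0.0346) rect ((0.793400228023529, 0.01628725603222847), (0.06613989174365997, 0.06582652777433395), 77.9032974243164)
scene ring [0.5929 0.0244] 0.1236 55
```

Both views agree on the cap: axis at (0.594, 0.025), top at z 0.142, 47–48 mm across. The fan's yaw is about 8°. The grey look-alike is about 66 mm across, so it is the larger one. Moving over at the present height now.

carry_out([
  [[-0.036,-0.0255,0],0,100],
  [[-0.036,-0.0255,0],0,100],
  [[-0.036,-0.0255,0],0,100],
  [[-0.036,-0.0255,0],0,100],
  [[-0.036,-0.0255,0],0,100],
  [[-0.036,-0.0255,0],0,100],
  [[-0.036,-0.0255,0],0,100],
  [[-0.036,-0.0255,0],0,100],
  [[-0.036,-0.0255,0],0,100],
  [[-0.036,-0.0255,0],0,100],
])

```text
time: 1.1
tool_pos: [0.4713, 0.2103, 0.2313]
tool_rot: [[-0.93, 0.367, -0.0], [0.367, 0.93, -0.0], [0.0, -0.0, -1.0]]
contact_force: [0.9, 1.2, -0.3]
width: 1.004
grasp_force: 0.0
```

carry_out([
  [[-0.036,-0.0255,0],0,100],
  [[-0.036,-0.0255,0],0,100],
  [[-0.036,-0.0255,0],0,100],
  [[-0.036,-0.0255,0],0,100],
  [[-0.036,-0.0255,0],0,100],
  [[0,0,0],8,100],
  [[0,0,0],8,100],
  [[0,0,0],8,100],
  [[0,0,0],8,100],
  [[0,0,0],8,100],
])

```text
time: 2.1
tool_pos: [0.5911, 0.0273, 0.231]
tool_rot: [[-0.472, 0.882, -0.001], [0.882, 0.472, -0.0], [0.0, -0.001, -1.0]]
contact_force: [0.2, 0.1, -0.1]
width: 0.999
grasp_force: 0.0
```

```bash
cat > st.py <<'E'
from h import *
s=sense(); R=np.array(s["tool_rot"]); p=np.array(s["tool_pos"])
print(s["time"],p.round(4),"yaw y-axis",np.degrees(np.arctan2(R[1,1],R[0,1])).round(2),"w",round(s["width"],3),"g",s["grasp_force"],np.round(s["contact_force"],2),np.round(s["torque"],3),np.round(s["joint_pos"],1), R[:,2].round(4))
print("to grip, tool axes",(R.T@(np.array([.5942,.0253,.1133])-p)).round(4))
E
python3 st.py
```

```text
2.1 [0.5911 0.0273 0.231 ] yaw y-axis 28.13 w 0.999 g 0.0 [ 0.25  0.15 -0.08] [-0.037 -0.003  0.033] [-20.5  27.8  17.4  97.6  -9.7  56.1  28.5] [-6.e-04 -1.e-04 -1.e+00]
to grip, tool axes [-0.0032  0.0018  0.1177]
```

carry_out([
  [[0,0,0],8,100],
  [[0,0,0],8,100],
  [[0,0,0],8,100],
  [[-0.0022,0.003,0.01],0,100],
  [[0,0,0.015],0,100],
  [[0,0,0.015],0,100],
  [[0,0,0.015],0,100],
  [[0,0,0.005],0,100],
  [[0,0,0],0,100],
  [[0,0,0],0,100],
])

```text
time: 3.1
tool_pos: [0.5947, 0.0252, 0.1716]
tool_rot: [[-0.079, 0.997, 0.0], [0.997, 0.079, -0.0], [-0.0, 0.0, -1.0]]
contact_force: [-0.7, 0.1, -0.3]
width: 1.0
grasp_force: 0.0
```

```bash
python3 st.py
python3 - <<'E'
from h import *
im,d=get_image("scene"); cv2.imwrite("pics/s1.png",cv2.resize(im[120:260,180:360,::-1],(720,560)))
E
```

```text
3.1 [0.5947 0.0252 0.1716] yaw y-axis 4.53 w 1.0 g 0.0 [-0.7   0.13 -0.32] [ 0.033  0.041 -0.008] [-23.   32.9  21.6 100.5 -15.2  49.5  10. ] [ 4.e-04 -0.e+00 -1.e+00]
to grip, tool axes [ 0.0001 -0.0005  0.0583]
```

View pics/s1.png

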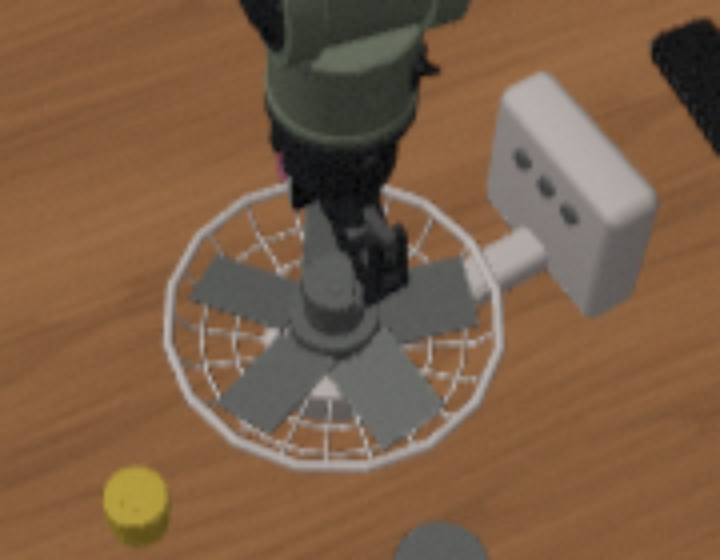

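The crop shows the gripper straddling the cap at about (335,290), with the fingers clear of the hub. Descending and closing.

carry_out([
  [[0,0,0.015],0,100],
  [[0,0,0.015],0,100],
  [[0,0,0.015],0,100],
  [[0,0,0.008],0,100],
  [[0,0,0.005],0,100],
  [[0,0,0],0,100],
  [[0,0,0],0,40],
  [[0,0,0],0,40],
  [[0,0,0],0,40],
  [[0,0,0],0,40],
], squeeze=40)

```text
time: 4.15
tool_pos: [0.5945, 0.0254, 0.114]
tool_rot: [[-0.078, 0.997, 0.0], [0.997, 0.078, 0.0], [0.0, 0.0, -1.0]]
contact_force: [-3.5, 0.1, 7.9]
width: 0.549
grasp_force: 40.1
```

carry_out([
  [[0,0,0],0,30],
  [[0,0,0],0,30],
  [[0,0,0],0,30],
  [[0,0,0],0,30],
  [[0,0,0],0,30],
  [[0,0,0],0,30],
  [[0,0,0],0,30],
  [[0,0,0],0,30],
  [[0,0,0],0,30],
  [[0,0,0],0,30],
], squeeze=40)

```text
time: 5.15
tool_pos: [0.5945, 0.0254, 0.1139]
tool_rot: [[-0.078, 0.997, 0.0], [0.997, 0.078, 0.0], [0.0, 0.0, -1.0]]
contact_force: [-3.7, -0.3, 6.9]
width: 0.544
grasp_force: 40.1
```

```bash
python3 st.py
```

```text
5.15 [0.5945 0.0254 0.1139] yaw y-axis 4.47 w 0.544 g 40.0713175535202 [-3.7  -0.3   6.85] [0.018 0.639 0.001] [-21.5  37.3  19.6 102.7 -17.3  43.   11.6] [ 3.e-04  2.e-04 -1.e+00]
to grip, tool axes [-0.0001 -0.0003  0.0006]
```

Gripped: the opening is about 46–48 mm at 40 N. Next I test anticlockwise, which is negative yaw about the downward tool z.

carry_out([
  [[0,0,0],-2,30],
  [[0,0,0],-2,30],
  [[0,0,0],-2,30],
  [[0,0,0],-2,30],
  [[0,0,0],-2,30],
  [[0,0,0],-2,30],
  [[0,0,0],0,30],
  [[0,0,0],0,30],
  [[0,0,0],0,30],
  [[0,0,0],0,30],
])

```text
time: 6.15
tool_pos: [0.5947, 0.0254, 0.114]
tool_rot: [[-0.283, 0.959, 0.001], [0.959, 0.283, 0.0], [-0.0, 0.001, -1.0]]
contact_force: [-2.4, -0.2, 6.0]
width: 0.554
grasp_force: 40.2
```

```bash
python3 st.py
```

```text
6.15 [0.5947 0.0254 0.114 ] yaw y-axis 16.47 w 0.554 g 40.17259061336517 [-2.43 -0.18  6.04] [0.065 0.4   0.089] [-19.3  36.7  16.3 102.6 -14.4  42.7  21. ] [ 8.e-04  2.e-04 -1.e+00]
to grip, tool axes [ 0.     -0.0005  0.0007]
```

carry_out([
  [[0,0,0],-2,30],
  [[0,0,0],-2,30],
  [[0,0,0],-2,30],
  [[0,0,0],-2,30],
  [[0,0,0],-2,30],
  [[0,0,0],-2,30],
  [[0,0,0],0,30],
  [[0,0,0],0,30],
  [[0,0,0],0,30],
  [[0,0,0],0,30],
])

```text
time: 7.15
tool_pos: [0.5948, 0.0253, 0.1143]
tool_rot: [[-0.477, 0.879, 0.001], [0.879, 0.477, 0.0], [-0.0, 0.001, -1.0]]
contact_force: [-3.7, -1.0, 12.4]
width: 0.551
grasp_force: 40.8
```

```bash
python3 st.py
```

```text
7.15 [0.5948 0.0253 0.1143] yaw y-axis 28.46 w 0.551 g 40.76257824897766 [-3.72 -0.98 12.4 ] [-0.102  0.871 -0.016] [-17.1  36.3  13.  102.4 -11.4  42.5  30.4] [ 1.1e-03  2.0e-04 -1.0e+00]
to grip, tool axes [ 0.0003 -0.0006  0.001 ]
```

Torque about the axis stays near zero over 24° while the cap pushes the tool up, so anticlockwise loosens it. Turning on to 58° while following the rise.

carry_out([
  [[0,0,-0.0005],-4,30],
  [[0,0,-0.0004],-4,30],
  [[0,0,-0.0003],-4,30],
  [[0,0,-0.0002],-4,30],
  [[0,0,-0.0002],-4,30],
  [[0,0,-0.0002],-4,30],
  [[0,0,-0.0002],-4,30],
  [[0,0,-0.0002],-4,30],
  [[0,0,0],-2,30],
  [[0,0,0],0,30],
])

```text
time: 8.15
tool_pos: [0.5949, 0.0254, 0.116]
tool_rot: [[-0.887, 0.462, 0.001], [0.462, 0.887, 0.0], [-0.001, 0.001, -1.0]]
contact_force: [0.4, 1.0, 6.7]
width: 0.547
grasp_force: 40.9
```

carry_out([
  [[0,0,0],0,30],
  [[0,0,0],0,30],
  [[0,0,0],0,30],
  [[0,0,-0.001],0,30],
  [[0,0,-0.001],0,30],
  [[0,0,-0.001],0,30],
  [[0,0,-0.001],0,30],
  [[0,0,-0.001],0,30],
  [[0,0,0],0,30],
  [[0,0,0],0,30],
])

```text
time: 9.15
tool_pos: [0.5944, 0.0254, 0.1205]
tool_rot: [[-0.887, 0.462, -0.0], [0.462, 0.887, -0.0], [0.0, -0.0, -1.0]]
contact_force: [0.0, 0.2, -0.3]
width: 0.548
grasp_force: 41.0
```

```bash
python3 st.py
```

```text
9.15 [0.5944 0.0254 0.1205] yaw y-axis 62.46 w 0.548 g 41.040204763412476 [ 0.04  0.24 -0.35] [-0.019  0.032  0.032] [-10.8  35.1   3.9 101.9  -3.2  43.1  57.2] [-0. -0. -1.]
to grip, tool axes [ 0.0002 -0.0002  0.0072]
```

The force is now just the cap's weight, so it is free. Lifting 93 mm.

carry_out([
  [[0,0,-0.005],0,30],
  [[0,0,-0.008],0,30],
  [[0,0,-0.012],0,30],
  [[0,0,-0.015],0,30],
  [[0,0,-0.015],0,30],
  [[0,0,-0.015],0,30],
  [[0,0,-0.012],0,30],
  [[0,0,-0.008],0,30],
  [[0,0,-0.003],0,30],
  [[0,0,0],0,30],
])

```text
time: 10.15
tool_pos: [0.5945, 0.0254, 0.2137]
tool_rot: [[-0.887, 0.462, 0.0], [0.462, 0.887, 0.0], [-0.0, 0.0, -1.0]]
contact_force: [0.4, -0.4, 0.3]
width: 0.548
grasp_force: 41.1
```

carry_out([
  [[0,0,0],0,30],
  [[0,0,0],0,30],
  [[0,0,0],0,30],
  [[0,0,0],0,30],
  [[0,0,0],0,30],
  [[0,0,0],0,30],
  [[0,0,0],0,30],
  [[0,0,0],0,30],
  [[0,0,0],0,30],
  [[0,0,0],0,30],
])

```text
time: 11.15
tool_pos: [0.5945, 0.0254, 0.2135]
tool_rot: [[-0.887, 0.462, 0.0], [0.462, 0.887, 0.0], [-0.0, 0.0, -1.0]]
contact_force: [-1.0, 0.6, 0.2]
width: 0.547
grasp_force: 41.1
```

```bash
python3 st.py
python3 - <<'E'
from h import *
im,d=get_image("scene"); cv2.imwrite("pics/s2.png",cv2.resize(im[100:260,170:360,::-1],(712,600)))
E
```

```text
11.15 [0.5945 0.0254 0.2135] yaw y-axis 62.46 w 0.547 g 41.08966112136841 [-1.    0.6   0.25] [-0.051  0.02   0.013] [-11.5  28.3   4.7  97.7  -2.8  54.1  56.8] [ 0.  0. -1.]
to grip, tool axes [ 0.0002 -0.0002  0.1002]
```

View pics/s2.png

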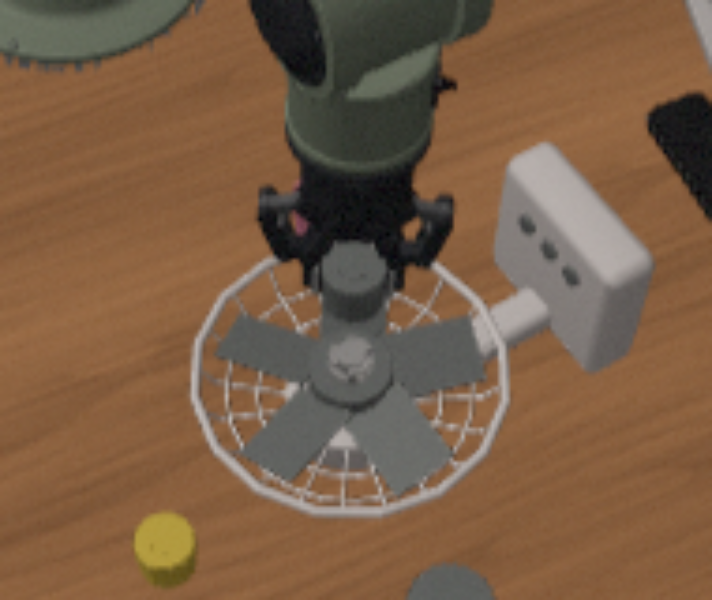

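The crop shows the cap held level between the fingers at (353,280), and the hub below at (350,360) with its shaft end bare. Handing in.

```bash
python3 -c "
from bench import finish_job
print(finish_job())"
```

```text
the job is handed in; nothing more can be done
None
```

The cap has an ordinary thread: it came loose anticlockwise, and I turned it 58° and lifted it off; it is now held level about 10 cm above the hub, no bystander was touched, and the job is handed in (verdict not shown).

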